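# Shaker off, then gather the stir bars in the tray's pouring corner

### The job

The stir bars have had their time on the shaker. First turn the shaker's speed knob fully anticlockwise to its off stop while the tray is still standing on the platform; then lift the tray off by its handle and tip it towards its cut-off pouring corner until all five stir bars have slid together into that corner, without spilling any and without disturbing the other things on the bench. Finish while holding the tray still, up in the air and tilted like that, so that a colleague can pick the bars out: do not put it down or let go.

Things in the scene. Friction and masses are not known exactly. Their poses are not given: they have to be found in the camera images.
- shaker: bench-top orbital shaker, fixed, at a standstill (nothing of it moves but the knob): low white housing 285 x 225 mm (x, y), its control deck 55 mm above the bench. Origin: centre of its underside on the bench; x points from the control panel (near end) to the rear, y left, z up
- platform (a point): centre of the shaker's flat black mat, 70 mm above the bench, 45 mm behind the shaker's origin; the platform is 188 x 217 mm (x, y) with no raised edge; shaker's axes
- speed_knob (a joint): the shaker's speed knob, vertical axis; rad, 0 = off (end stop, fully anticlockwise seen from above), grows clockwise to 4.5 = full speed; starts between 0.7 and 1.4, turns with about 0.04 N m and stays where it is left. The direction of its pointer in the shaker's frame is 2.6 rad minus this value (anticlockwise from x)
- knob_grip (a point): grip point of the knob, on its axis, 85 mm above the bench, near end of the shaker, right of the blank display. A black disc 38 mm across (top 61 mm above the bench) carries an upright grip bar 14 mm thick, 36 mm long, top 95 mm above the bench, a white line on its pointer half. The point's axes turn with the knob: the bar's length (pointer) lies 2.6 rad anticlockwise from the point's x
- tray: open stainless steel tray standing loose on the mat, yawed up to 0.3 rad against the shaker: 116 x 166 mm (x, y), walls 38 mm high, walls and floor 3 mm thick, 0.2 to 0.3 kg, balanced under its handle. Origin: centre of its underside. Its -x, -y corner (near right at the start) is cut off at 45 degrees with a flared pouring lip 34 mm high; the other three are square
- handle (a point): centre of the black grip sleeve of the tray's handle, a fixed wire bail standing over the tray's middle along the tray's y axis. Sleeve 100 mm long (y), 14 mm wide (x, the way to pinch it), 18 mm high (z), its centre 85 mm above the tray's underside (155 mm above the bench at the start). Axes = the tray's axes, z up out of the tray
- pour_corner (a point): the point on the tray's floor just inside the cut-off pouring corner: 42 mm towards -x and 67 mm towards -y from the tray's centre, 7 mm above the underside
- tray_floor (a point): centre of the tray's inner floor
- bar_0 (a point): centre of a white stir bar, a round rod 24 mm long and 9 mm thick, 10 g, lying loose on the tray's floor well away from the pouring corner; slippery coating, it starts to slide on the steel at a tilt of about 5 to 7 degrees, and packs well into the corner at about 30 degrees straight towards it
- bar_1 (a point): centre of another stir bar, the same as bar_0
- bar_2 (a point): centre of another stir bar, the same as bar_0
- bar_3 (a point): centre of another stir bar, the same as bar_0
- bar_4 (a point): centre of another stir bar, the same as bar_0
- forceps: bystander: steel forceps lying on the bench, 123 mm long; leave alone
- beaker: bystander: small glass beaker, 44 mm across, 58 mm high, standing right of the shaker; leave alone
- petri_dish: bystander: round dish 59 mm across, 15 mm high, left of the shaker; leave alone
- bench_timer: bystander: flat white timer 62 x 66 x 18 mm, left of the shaker; leave alone
- conical_tube: bystander: capped plastic tube 118 mm long lying on the bench at the front left; leave alone

How it is judged (in metres and radians):
On the way, in this order (a step that is already met when the one before it is completed fails the run):
1. the speed knob is at its off stop while the tray is still standing on the platform (value of joint speed_knob below 0.09 rad and angle between tray's own z axis and vertical below 0.06 rad and z of tray in the frame of shaker below 0.074 m and distance of tray from where it was at the start of the episode below 0.03 m), for 0.2 s.
2. the tray is lifted clear of the platform by the gripper, the knob still off (contact force between the fingers and tray above 0.5 N and contact force between tray and shaker below 0.05 N and height (world z) of tray_floor above 0.083 m and value of joint speed_knob below 0.09 rad), for 0.2 s.
At the end, for the whole second after the job is handed in: The knob is within 0.09 rad of its off stop; the gripper holds the tray clear of the shaker (no contact) with its pouring corner at least 60 mm above the bench, tilted between 9 and 63 degrees and still; the centres of all five stir bars lie within 65 mm of the point inside the pouring corner (value of joint speed_knob below 0.09 rad and contact force between the fingers and tray above 0.5 N and contact force between tray and shaker below 0.05 N and height (world z) of pour_corner above 0.06 m and angle between tray's own z axis and vertical between 0.15 and 1.1 rad and distance between each of bar_0, bar_1, bar_2, bar_3, bar_4 and pour_corner below 0.065 m and linear speed of tray below 0.02 m/s and angular speed of tray below 0.15 rad/s); the arm keeps its last pose, push and grip.
It fails at once if a stir bar is spilled from the tray (distance between any of bar_0, bar_1, bar_2, bar_3, bar_4 and tray_floor above 0.13 m).
It fails at once if a bystander is disturbed (moved more than 25 mm) (distance of any of forceps, beaker, petri_dish, bench_timer, conical_tube from where it was at the start of the episode above 0.025 m).
It also fails if it takes over 59 s, if anything falls off the work surface, if the arm or the gripper's body presses on something with over 40 N, if the wrist force passes 120 N, or if a joint passes its speed limit or range.

### The arm

A 6-joint arm with a two-finger parallel gripper is mounted at the origin on a cart in front of the work surface, level with it; the furniture and walls round the work are solid. World frame = base frame: x ahead of the robot, y to its left, z up, the work surface at z = 0. Lengths are in mm, angles in rad, forces in N, time in s.
With the tool pointing down it reaches from about 350 to 875 mm from the base axis. Payload 4.2 kg.
Tool frame: the origin (TCP) lies at the very end of the fingers, on their centre line; the grasp point (between the pads) lies 19 mm behind it (arm.grasp_offset is the distance from the TCP to the grasp point, in mm); z points along the fingers, y is the direction in which the jaws open and shut (so a half turn about z gives the same grasp; the last joint's range is limited). The gripper opens to 85 mm and grips with 20 to 120 N. Pads are 22 mm wide; open, the fingers measure 114 mm over their backs; the gripper's body (76 mm by 85 mm) begins 54 mm behind the grasp point. The pads swing forward as they close: fully open they stand 13 mm farther back than shut.
Start: joints at [-1.061, 0.385, 0.008, 0, -1.194, -0.259], TCP at [155.129, -605.421, 231.312] pointing down, gripper open.
Joint ranges: [-3.14, 3.14], [-1.21, 2.06], [-1.07, 1.41], [-3.16, 2.05], [-2.99, -0.16], [-3.1, 3.1]. Speed limits (rad/s): [2.79, 2.79, 3.14, 3.14, 3.14, 3.14].

### API

Orientations are given as a unit quaternion [x, y, z, w].
In Python, from bench import arm gives the robot as it stands.
- The arm moves only by the tool arm_command, never from a script. Its argument "commands" is one flat list of numbers, 4 for each row, row after row: the shift along the tool's x, y, z in m, then the turn about the tool's z in degrees. In form: [tx, ty, tz, roll, tx, ty, tz, roll, ...]. A call has exactly 5 rows; each row shifts and turns the pose as measured when the row begins, along the tool's axes as they then stand; what a row does not reach is not made up. A row lasts 1/10 s, in which the tool goes at most 50 mm and 8.59 degrees, less where a joint would pass 70% of its speed; a pose out of reach is approached as far as the arm can. A call with a gripper value outside its range is refused whole. "jaw" is the opening, from 0 (shut) to 1 (fully open), set as the call begins (left out, the last holds). The fingers move at their own pace and stop on an object; the grip force is fixed at half the most. Time passes only in rows, so rows that do not move let the fingers close, or fill a call up. It gives the time, the measured TCP pose, the force and the opening at its end, in the units of the state.
- arm.read_state(): the state, without advancing time (a new reading comes with each control period).
- arm.get_image(name): name is "scene" or "top"; returns the picture (384x512x3 uint8, red, green, blue); there is no depth.
- arm.camera_info(name): a dict with "camera_matrix" (3x3 intrinsics, pixels), "world_from_camera" (4x4, takes a point from camera to world coordinates). Camera axes: x right, y down, z forward; pixel columns grow to the right and rows downward; lengths in mm; the calibration is good to about 2 mm. A picture is of the moment at which its call begins. camera_info takes no time and is no camera call.
- arm.job_done(): hands the job in, once; it reports no verdict.
Trained networks look in the newest picture that a camera, given by its name, has taken for a name from the list of things; names that differ only in an ending like _2 or _b are one class to them, and where a whole thing is asked for, a point or a joint stands for the part that bears it (a point fixed in the world has none). Each returns a list of dicts, best first, with "confidence" (0 to 1); they miss things now and then, are a little off and sometimes report something else, mostly with a low value. They report only what shows in the picture. A call takes as long as a camera call.
- arm.regions_of(camera, target): "mask" (384x512 bool, what is visible of it).
- arm.place_of(camera, target): "centre" ([x, y, z] in mm, in the coordinates of the camera as it stood for that picture, good to about 4 mm: a listed point, or the origin of a listed thing).
The state is a dict: "clock": time; "joints": joint angles; "joint_vel": joint speeds; "joint_efforts": joint torques, N m; "position": TCP position; "ee_rot": TCP orientation; "contact_force": force on the tool from outside, world axes, zero at the start; "wrist_torque": the same for the moment, N m; "gripper_width": finger opening in mm.
Only numpy, scipy, OpenCV 4.12 (cv2) and the standard library are available. Lean on these libraries where they do the work, as an engineer would, in place of code of your own. Each camera call takes 0.05 s, during which the arm holds its last target.

## Working session

There is one attempt and no reset: what is moved stays moved. The work goes in short steps, Python scripts to look and compute and a tool call to move; the robot and the scene stay as the last step left them, time stands still between calls to the robot, and variables do not carry over. Pictures are saved under pics/ and viewed, and the job is handed in when it is done.

Besides the shell and the picture viewer there is one more tool, called after "Emit:" as name(argument=value, ...), one argument or row to a line, values as JSON. arm_command: Moves the arm, as the interface text tells. Its arguments: {"type":"object","properties":{"commands":{"type":"array"},"jaw":{"type":"number"}},"required":["commands"]}

```bash
mkdir -p pics; ls; cat > h.py <<'E'
from bench import arm
import numpy as np, cv2
def snap(c,n):
    im=arm.get_image(c); cv2.imwrite(f'pics/{n}.png',cv2.cvtColor(im,cv2.COLOR_RGB2BGR)); return im
def w(c,p):
    T=np.array(arm.camera_info(c)["world_from_camera"]); return (T@np.r_[p,1])[:3]
def ray(c,u,v,z):
    i=arm.camera_info(c);K=np.array(i["camera_matrix"]);T=np.array(i["world_from_camera"])
    d=T[:3,:3]@np.linalg.inv(K)@[u,v,1]; o=T[:3,3]; return o+d*(z-o[2])/d[2]
def proj(c,P):
    i=arm.camera_info(c);K=np.array(i["camera_matrix"]);T=np.linalg.inv(np.array(i["world_from_camera"]))
    q=K@(T@np.r_[P,1])[:3]; return q[:2]/q[2]
E
python3 - <<'E'
from h import *
print(arm.read_state())
for c in ("scene","top"):
    snap(c,c+"0"); 
    for t in ("knob_grip","handle","shaker","tray","platform","pour_corner","beaker"):
        print(c,t,[(np.round(w(c,d["centre"]),1),round(d["confidence"],2)) for d in arm.place_of(c,t)][:2])
print(arm.read_state()["clock"])
E
```

```text
pics
{'clock': 0.0, 'joints': array([-1.06141793e+00,  3.85593838e-01,  6.64237014e-03, -4.68022285e-04,
       -1.19399514e+00, -2.58624865e-01]), 'joint_vel': array([ 1.15643210e-03,  1.73094297e-03,  2.58311966e-04,  1.30425438e-03,
       -7.10580892e-04,  2.70013764e-05]), 'joint_efforts': array([ 2.00949602e-03, -3.92289591e+01,  1.88401115e+01,  4.18608025e+00,
       -4.70734405e-03,  2.42428882e-05]), 'position': array([ 154.97098693, -604.8944686 ,  230.21014364]), 'ee_rot': array([-1.24962816e-01,  9.92160819e-01,  1.07832260e-03, -2.01121310e-04]), 'contact_force': array([-0.4167776 , -0.35103469,  0.88292379]), 'wrist_torque': array([-0.01751338,  0.02968922, -0.02329617]), 'gripper_width': 85.6367839352187}
scene knob_grip [(array([458.2,  -2.1,  81.7]), 0.71)]
scene handle [(array([591.4,  77.7, 151.1]), 0.62)]
scene shaker [(array([538.7,  75.4,   0.9]), 0.73)]
scene tray [(array([592.3,  77.7,  72.6]), 0.71)]
scene platform []
scene pour_corner [(array([595.2,  -1.6,  78.5]), 0.91), (array([592.9,  81. ,  72.5]), 0.72)]
scene beaker [(array([ 615.6, -156.1,   -1.2]), 0.62)]
top knob_grip [(array([459.3,  -6.2,  80.8]), 0.47)]
top handle [(array([587. ,  77.3, 156.9]), 0.65)]
top shaker []
top tray [(array([589.1,  78.8,  66.6]), 0.7)]
top platform []
top pour_corner [(array([593.4,  -2.5,  74.3]), 0.86)]
top beaker [(array([ 613.8, -161.6,   -0.8]), 0.74)]
0.8
```

View pics/top0.png

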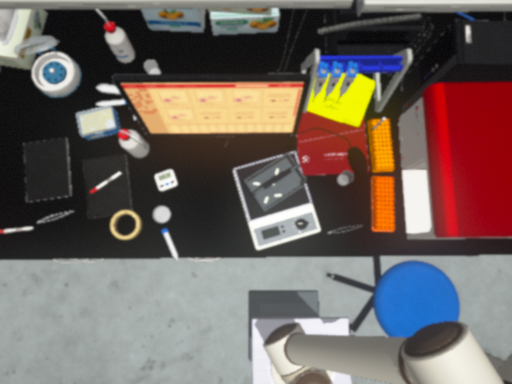

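View pics/scene0.png

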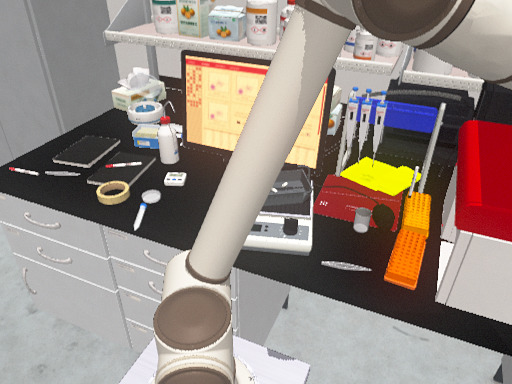

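```bash
python3 - <<'E'
import cv2
a=cv2.imread('pics/top0.png')[135:265,215:365]; cv2.imwrite('pics/t0c.png',cv2.resize(a,None,fx=5,fy=4.6,interpolation=cv2.INTER_CUBIC)[:598])
a=cv2.imread('pics/scene0.png')[150:270,230:350]; cv2.imwrite('pics/s0c.png',cv2.resize(a,None,fx=4.9,fy=4.9,interpolation=cv2.INTER_CUBIC))
E
```

```text
(no output)
```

View pics/t0c.png

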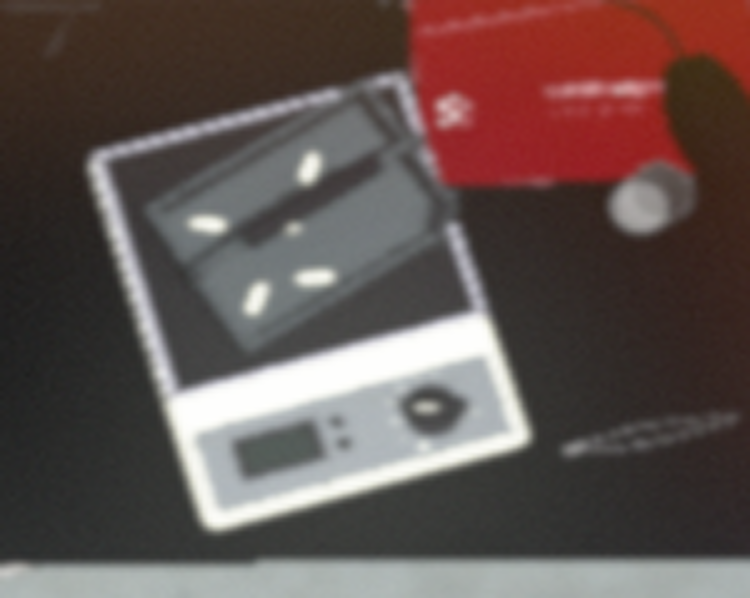

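View pics/s0c.png

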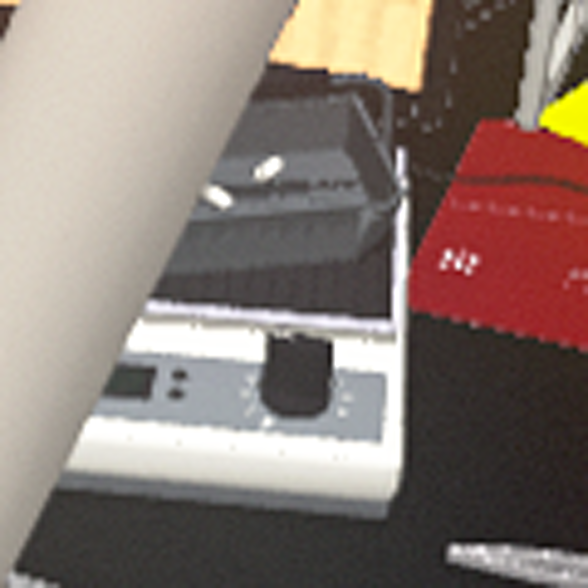

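```bash
python3 - <<'E'
from h import *
f=lambda x,y,z: ray("top",215+x/5,135+y/4.6,z)
c=dict(fl=f(213,530,52),fr=f(527,440,52),rr=f(405,72,70),rl=f(93,155,70))
for k in c: print(k,c[k].round(1))
for a,b in(("fl","fr"),("rl","rr")): d=c[a]-c[b]; print(a,b,np.degrees(np.arctan2(-d[0],d[1])),np.linalg.norm(d))
d=c["rl"]-f(172,390,70);print(np.degrees(np.arctan2(d[1],d[0])),np.linalg.norm(d))
h1,h2=f(248,240,160),f(390,160,160); d=h1-h2;print("handle",(h1+h2)/2,np.degrees(np.arctan2(-d[0],d[1])),np.linalg.norm(d))
print("knob",f(440,408,95),f(432,415,61))
arm.get_image("top")
import json
for t in ("knob_grip","handle","tray","shaker","bar_0"):
    for r in arm.regions_of("top",t)[:6]:
        m=r["mask"].astype(np.uint8); ys,xs=np.nonzero(m); rc=cv2.minAreaRect(np.c_[xs,ys].astype(np.float32)); print(t,round(r["confidence"],2),m.sum(),rc)
a=cv2.imread('pics/top0.png')[210:240,285:320]; cv2.imwrite('pics/kc.png',cv2.resize(a,None,fx=20,fy=20,interpolation=cv2.INTER_CUBIC))
print(np.array(arm.camera_info("top")["world_from_camera"])[:3,3])
E
```

```text
fl [372. 137.  52.]
fr [433.8 -70.4  52. ]
rr [700.9   5.1  70. ]
rl [640.4 214.4  70. ]
fl fr 16.593510879345068 216.41800130614087
rl rr 16.120218849262937 217.8083585717324
16.779810205121226 177.99742574872852
handle [588.20118673  71.51807343 160.        ] 31.34396729861929 102.94376089410348
knob [454.03797243  -7.56469759  95.        ] [451.56592579  -7.02852847  61.        ]
knob_grip 0.41 106 ((301.3999938964844, 223.7000274658203), (11.180339813232422, 10.733125686645508), 26.56505012512207)
handle 0.94 2058 ((275.9615173339844, 181.1923065185547), (39.10636520385742, 56.30207443237305), 56.3099365234375)
tray 0.9 2020 ((275.9119567871094, 181.15536499023438), (39.35650634765625, 56.28923034667969), 57.84770584106445)
shaker 0.78 3482 ((275.7329406738281, 200.2410888671875), (86.64989471435547, 67.10664367675781), 72.55281066894531)
[ 371.37042519  155.45038414 1236.82640136]
```

View pics/kc.png

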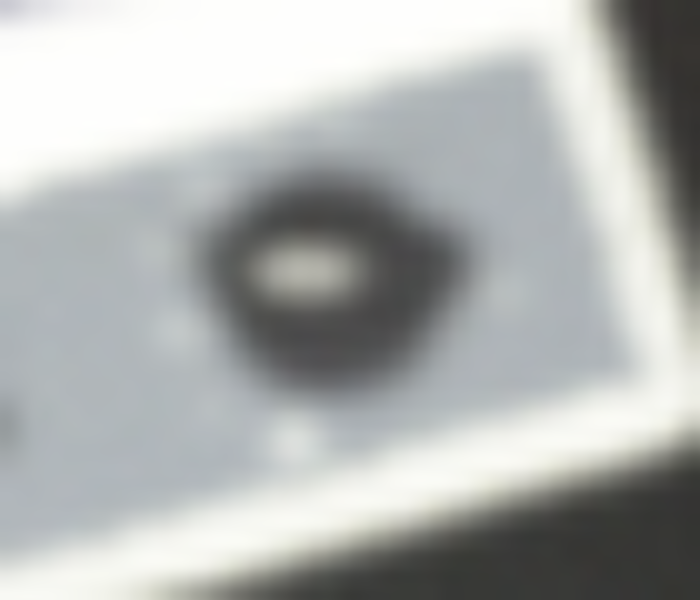

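Emit:
arm_command(
  commands=[-0.032,0.037,0,0,-0.032,0.037,0,0,-0.032,0.037,0,0,-0.032,0.037,0,0,-0.032,0.037,0,0],
  jaw=0.45,
)

```text
clock: 1.6
position: [265.4, -385.4, 228.8]
ee_rot: [-0.12, 0.993, -0.0, -0.001]
contact_force: [1.9, -0.1, 0.0]
gripper_width: 38.4
```

```bash
cat > go.py <<'E'
import sys
from h import *
from scipy.spatial.transform import Rotation as R
# go.py x y z yaw(tool y, deg): tool-frame delta to target TCP
s=arm.read_state(); r=R.from_quat(s["ee_rot"]).as_matrix()
yaw=np.degrees(np.arctan2(r[1,1],r[0,1]))%360
print("t",s["clock"],"pos",np.round(s["position"],1),"yaw",yaw.round(1),"z",r[:,2].round(3),"F",np.round(s["contact_force"],1),"M",np.round(s["wrist_torque"],2),"w",round(s["gripper_width"],1),"q",np.round(s["joints"],2))
if len(sys.argv)>1:
    t=np.array([float(v) for v in sys.argv[1:4]]); d=r.T@(t-s["position"])
    print("tool delta mm",d.round(1),"norm",np.linalg.norm(d).round(1),"roll",((yaw-float(sys.argv[4])+180)%360-180).round(1))
E
python3 go.py 455 -6 130 183
```

```text
t 1.6 pos [ 265.4 -385.4  228.8] yaw 103.8 z [-0.001 -0.    -1.   ] F [ 1.9 -0.1  0. ] M [ 0.02 -0.15  0.01] w 38.4 q [-0.62  0.12 -0.36  0.   -1.09 -0.71]
tool delta mm [-274.6  323.4   98.4] norm 435.5 roll -79.2
```

Emit:
arm_command(
  commands=[-0.032,0.037,0,0,-0.032,0.037,0,0,-0.032,0.037,0,0,-0.032,0.037,0,0,-0.032,0.037,0,0],
)

```text
clock: 2.1
position: [378.0, -161.9, 230.7]
ee_rot: [-0.119, 0.993, -0.002, 0.003]
contact_force: [1.5, -0.6, -0.1]
gripper_width: 38.4
```

Emit:
arm_command(
  commands=[-0.032,0.037,0,0,-0.032,0.037,0,0,0,0,0,-8.5,0,0,0,-8.5,0,0,0,-8.5],
)

```text
clock: 2.6
position: [426.2, -65.7, 232.8]
ee_rot: [-0.341, 0.94, -0.003, 0.005]
contact_force: [-0.3, -0.4, 0.5]
gripper_width: 38.5
```

Emit:
arm_command(
  commands=[0,0,0,-8.5,0,0,0,-8.5,0,0,0,-8.5,0,0,0,-8.5,0,0,0,-8.5],
)

```text
clock: 3.1
position: [426.5, -64.9, 233.7]
ee_rot: [-0.661, 0.75, -0.005, 0.005]
contact_force: [-0.1, -0.4, 0.5]
gripper_width: 38.6
```

```bash
python3 go.py 455 -6 130 183
```

```text
t 3.1 pos [426.5 -64.9 233.7] yaw 172.8 z [ 0.014 -0.001 -1.   ] F [-0.1 -0.4  0.5] M [-0.01  0.03  0.02] w 38.6 q [ 0.23  0.04 -0.44  0.01 -1.08 -0.36]
tool delta mm [-62.  -19.5 104. ] norm 122.6 roll -10.2
```

Emit:
arm_command(
  commands=[-0.031,-0.01,0.02,0,-0.031,-0.01,0.02,0,0,0,0.03,-5,0,0,0.03,-5,0,0,0,0],
)

```text
clock: 3.6
position: [459.1, -3.4, 134.3]
ee_rot: [0.727, -0.686, 0.008, -0.008]
contact_force: [0.3, 0.2, -0.5]
gripper_width: 38.5
```

```bash
python3 go.py 455 -6 67 183; python3 - <<'E'
from h import *
for c in ("scene","top"):
    a=snap(c,c+"1")
a=cv2.imread('pics/scene1.png')[150:270,230:350]; cv2.imwrite('pics/s1c.png',cv2.resize(a,None,fx=4.9,fy=4.9,interpolation=cv2.INTER_CUBIC))
E
```

```text
t 3.6 pos [459.1  -3.4 134.3] yaw 183.3 z [ 0.023  0.    -1.   ] F [ 0.3  0.2 -0.5] M [0.01 0.15 0.  ] w 38.5 q [ 0.35  0.2  -0.54  0.01 -0.81 -0.3 ]
tool delta mm [ 2.3  5.8 67.2] norm 67.5 roll 0.3
```

View pics/s1c.png

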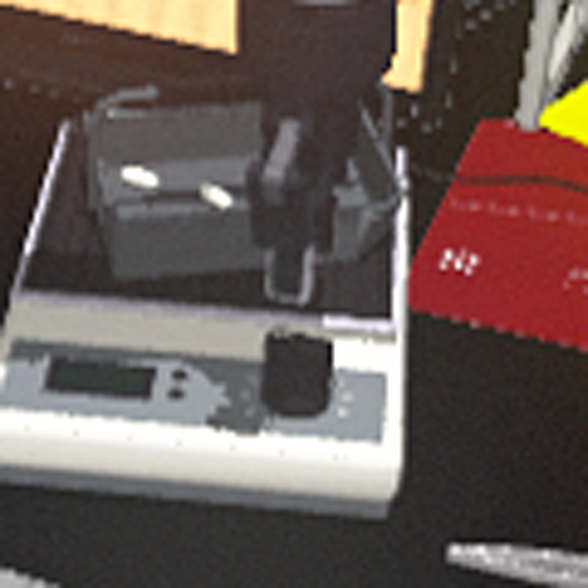

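View pics/scene1.png

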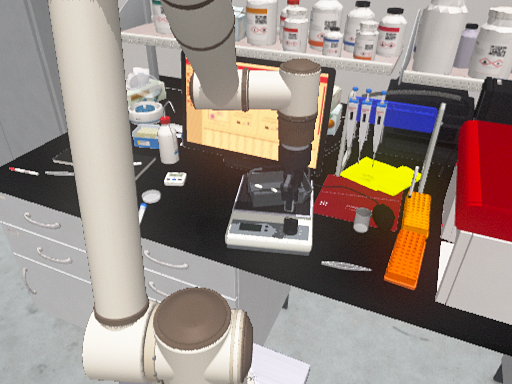

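View pics/top1.png

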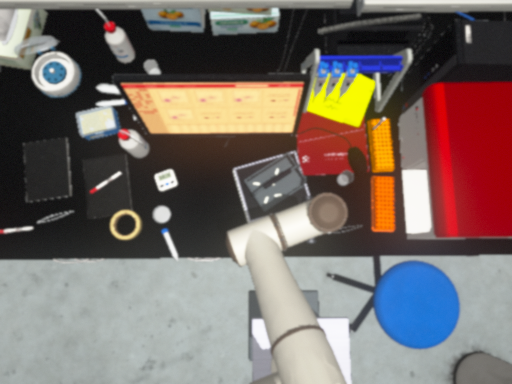

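```bash
python3 - <<'E'
from h import *
print(ray("scene",230+298/4.9,150+342/4.9,95), ray("scene",230+298/4.9,150+405/4.9,58))
print((proj("scene",[459,-3,134])-[230,150])*4.9,(proj("scene",[455,-6,95])-[230,150])*4.9,(proj("scene",[438,-6,61])-[230,150])*4.9)
E
```

```text
[452.35360003  -6.99888757  95.        ] [447.7080607  -10.84256679  58.        ]
[299.23758331 271.7323898 ] [297.86729997 338.68073701] [283.32993387 408.88324248]
```

Emit:
arm_command(
  commands=[0.002,0.005,0.02,0,0,0,0.02,0,0,0,0.015,0,0,0,0.01,0,0,0,0,0],
)

```text
clock: 4.2
position: [467.2, -4.0, 81.1]
ee_rot: [0.724, -0.689, 0.017, -0.02]
contact_force: [0.5, 0.4, -0.7]
gripper_width: 38.7
```

```bash
python3 go.py 455 -6 67 183
```

```text
t 4.2 pos [467.2  -4.   81.1] yaw 182.9 z [ 0.052  0.007 -0.999] F [ 0.5  0.4 -0.7] M [-0.    0.15  0.03] w 38.7 q [ 0.35  0.28 -0.61  0.02 -0.63 -0.31]
tool delta mm [ 1.4 13.  13.4] norm 18.7 roll -0.1
```

Emit:
arm_command(
  commands=[0.001,0.006,0,0,0,0.006,0,0,0,0,0.005,0,0,0,0.005,0,0,0,0,0],
)

```text
clock: 4.7
position: [457.1, -5.2, 73.6]
ee_rot: [0.724, -0.689, 0.019, -0.024]
contact_force: [-0.4, 0.8, 0.3]
gripper_width: 38.2
```

```bash
python3 go.py 455 -6 67 183
```

```text
t 4.7 pos [457.1  -5.2  73.6] yaw 182.8 z [ 0.06   0.009 -0.998] F [-0.4  0.8  0.3] M [-0.01  0.14 -0.04] w 38.2 q [ 0.35  0.27 -0.65  0.02 -0.59 -0.32]
tool delta mm [0.8 2.6 6.5] norm 7.0 roll -0.2
```

Emit:
arm_command(
  commands=[0,0.003,0.004,0,0,0,0,0,0,0,0,0,0,0,0,0,0,0,0,0],
  jaw=0,
)

```text
clock: 5.2
position: [458.5, -4.3, 70.3]
ee_rot: [0.725, -0.688, 0.021, -0.026]
contact_force: [2.1, 0.8, 1.9]
gripper_width: 12.9
```

```bash
python3 go.py 455 -6 67 183
```

```text
t 5.2 pos [458.5  -4.3  70.3] yaw 182.9 z [ 0.066  0.009 -0.998] F [2.1 0.8 1.9] M [ 0.09  0.53 -0.09] w 12.9 q [ 0.36  0.28 -0.66  0.03 -0.57 -0.33]
tool delta mm [1.5 3.8 3. ] norm 5.1 roll -0.1
```

Emit:
arm_command(
  commands=[0,0,0,-7,0,0,0,-7,0,0,0,-7,0,0,0,-7,0,0,0,-7],
)

```text
clock: 5.7
position: [458.0, -4.6, 70.3]
ee_rot: [0.903, -0.428, 0.027, -0.017]
contact_force: [1.7, 0.4, 2.1]
gripper_width: 13.0
```

```bash
python3 go.py 458.5 -4.3 70.3 258
```

```text
t 5.7 pos [458.   -4.6  70.3] yaw 219.4 z [ 0.064  0.008 -0.998] F [1.7 0.4 2.1] M [-0.12  0.48 -0.05] w 13.0 q [ 0.36  0.28 -0.66  0.03 -0.57  0.31]
tool delta mm [ 0.1 -0.6  0. ] norm 0.6 roll -38.6
```

Emit:
arm_command(
  commands=[0,0,0,-7,0,0,0,-7,0,0,0,-7,0,0,0,-7,0,0,0,-4],
)

```text
clock: 6.2
position: [458.0, -5.1, 70.2]
ee_rot: [0.988, -0.149, 0.031, -0.008]
contact_force: [2.1, 1.3, 2.5]
gripper_width: 13.1
```

```bash
python3 go.py 458.5 -4.3 70.3 258
```

```text
t 6.2 pos [458.   -5.1  70.2] yaw 252.9 z [ 0.063  0.006 -0.998] F [2.1 1.3 2.5] M [ 0.03  0.51 -0.  ] w 13.1 q [ 0.36  0.28 -0.66  0.03 -0.57  0.89]
tool delta mm [ 0.3 -0.9 -0. ] norm 1.0 roll -5.1
```

Emit:
arm_command(
  commands=[0,0,0,-3,0,0,0,-3,0,0,0,-3,0,0,0,-3,0,0,0,-3],
)

```text
clock: 6.7
position: [457.0, -4.7, 70.4]
ee_rot: [0.999, -0.033, 0.032, -0.008]
contact_force: [2.8, -0.3, 3.8]
gripper_width: 12.7
```

```bash
python3 go.py 458.5 -4.3 70.3 258
```

```text
t 6.7 pos [457.   -4.7  70.4] yaw 266.2 z [ 0.064  0.013 -0.998] F [ 2.8 -0.3  3.8] M [-0.6  -0.08 -3.5 ] w 12.7 q [ 0.35  0.28 -0.66  0.02 -0.57  1.14]
tool delta mm [ 1.5 -0.5  0.2] norm 1.6 roll 8.2
```

Emit:
arm_command(
  commands=[0,0,0,0,0,0,0,0,0,0,-0.01,0,0,0,-0.03,0,0,0,-0.03,0],
  jaw=0.45,
)

```text
clock: 7.2
position: [448.5, -7.0, 138.5]
ee_rot: [0.999, -0.031, 0.026, -0.005]
contact_force: [1.0, -0.5, -0.1]
gripper_width: 38.4
```

Emit:
arm_command(
  commands=[0,0,-0.03,0,0,0,-0.03,8,0,0,-0.03,8,0,0,-0.03,8,0,0,0,8],
)

```text
clock: 7.7
position: [441.8, -8.1, 271.0]
ee_rot: [0.95, -0.312, 0.029, -0.014]
contact_force: [-0.1, 0.6, -0.0]
gripper_width: 38.4
```

```bash
python3 go.py 590 77 210 211; python3 - <<'E'
from h import *
for c in ("scene","top"):
    a=snap(c,c+"2")
    for t in ("handle","knob_grip","tray"):
        print(c,t,[(np.round(w(c,d["centre"]),1),round(d["confidence"],2)) for d in arm.place_of(c,t)][:2])
a=cv2.imread('pics/scene2.png')[150:270,230:350]; cv2.imwrite('pics/s2c.png',cv2.resize(a,None,fx=4.9,fy=4.9,interpolation=cv2.INTER_CUBIC))
a=cv2.imread('pics/top2.png')[135:265,215:365]; cv2.imwrite('pics/t2c.png',cv2.resize(a,None,fx=5,fy=4.6,interpolation=cv2.INTER_CUBIC)[:598])
E
```

```text
t 7.7 pos [441.8  -8.1 271. ] yaw 233.7 z [ 0.064  0.009 -0.998] F [-0.1  0.6 -0. ] M [-0.07  0.15 -0.04] w 38.4 q [ 0.36  0.   -0.39  0.02 -1.12  0.57]
tool delta mm [  65.8 -153.5   71.1] norm 181.5 roll 22.7
scene handle [(array([593. ,  82.6,  73.8]), 0.74), (array([593.9,  76.1, 154.1]), 0.73)]
scene knob_grip [(array([456.9,  -3.8,  81.7]), 0.73)]
scene tray [(array([592. ,  79.6,  71.9]), 0.8)]
top handle [(array([588. ,  76.2, 157. ]), 0.69), (array([588.3,  78.7,  72.4]), 0.47)]
top knob_grip []
top tray [(array([590.9,  76.1,  66. ]), 0.6)]
```

View pics/s2c.png

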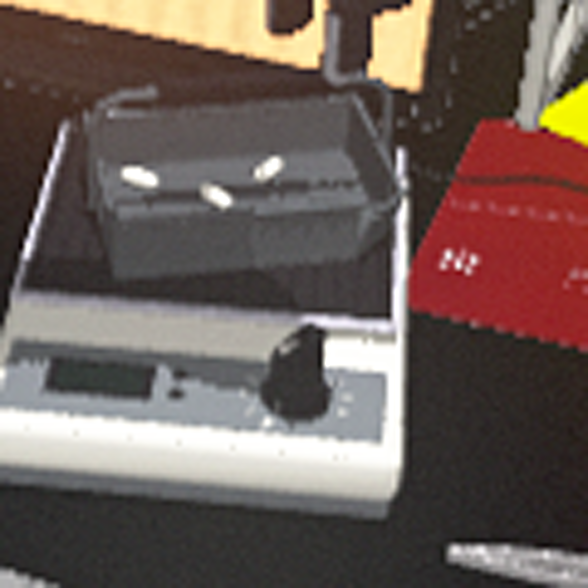

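View pics/t2c.png

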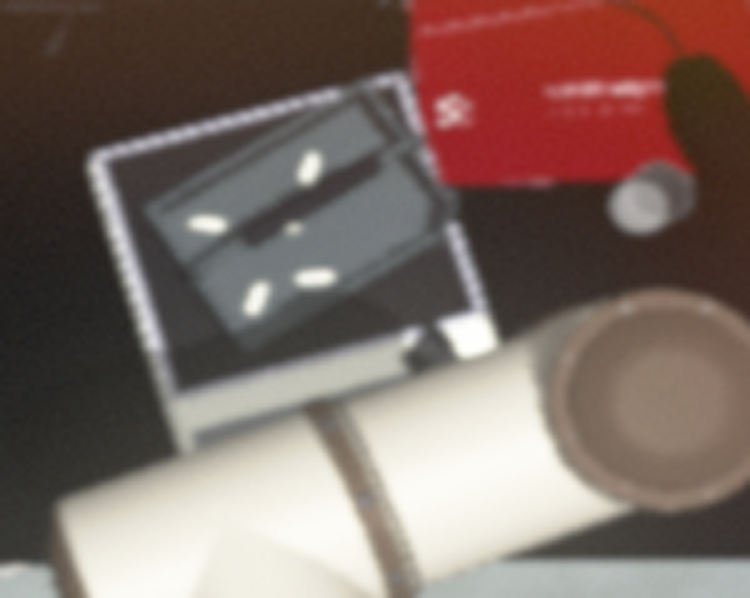

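Emit:
arm_command(
  commands=[0,0,0,7.5,0,0,0,7.5,0,0,0,7.5,0,0,0,0,0,0,0,0],
  jaw=0.6,
)

```text
clock: 8.6
position: [438.8, -8.9, 262.1]
ee_rot: [0.87, -0.492, 0.019, -0.013]
contact_force: [-0.5, -0.3, -0.9]
gripper_width: 51.1
```

```bash
python3 go.py 590 76 200 211;python3 -c "
from h import *
print(ray('top',220,135,50),ray('top',305,80,300),ray('top',115,75,300))"
```

```text
t 8.6 pos [438.8  -8.9 262.1] yaw 211.1 z [ 0.046  0.004 -0.999] F [-0.5 -0.3 -0.9] M [-0.04  0.14  0.03] w 51.1 q [ 0.36  0.01 -0.4   0.01 -1.12  0.17]
tool delta mm [   3.9 -170.6   69.3] norm 184.2 roll 0.1
[763.68778016 262.03823783  50.        ] [838.46952587   4.32627076 300.        ] [855.85821494 531.76179857 300.        ]
```

Emit:
arm_command(
  commands=[0.001,-0.034,0.008,0,0.001,-0.034,0.008,0,0.001,-0.034,0.008,0,0.001,-0.034,0.008,0,0,-0.034,0.008,0],
)

```text
clock: 9.1
position: [590.4, 77.1, 229.5]
ee_rot: [0.873, -0.486, 0.02, -0.013]
contact_force: [1.1, 0.3, 0.2]
gripper_width: 51.2
```

```bash
python3 go.py 590 76 137 211
```

```text
t 9.1 pos [590.4  77.1 229.5] yaw 211.8 z [ 0.047  0.004 -0.999] F [1.1 0.3 0.2] M [ 0.05  0.08 -0.  ] w 51.2 q [ 0.41  0.31 -0.11  0.02 -1.1   0.14]
tool delta mm [-1.3  4.8 92.4] norm 92.5 roll 0.8
```

Emit:
arm_command(
  commands=[0,0.001,0.012,0,0,0.002,0.012,0,0,0.002,0.012,0,0,0.001,0.012,0,0,0,0,0],
)

```text
clock: 9.6
position: [588.8, 75.3, 173.9]
ee_rot: [0.876, -0.482, 0.018, -0.011]
contact_force: [-0.4, -0.2, 0.1]
gripper_width: 51.5
```

```bash
python3 go.py 590 76 137 211
python3 - <<'E'
from h import *
for c in ("scene","top"):
    a=snap(c,c+"3")
a=cv2.imread('pics/scene3.png')[130:250,230:350]; cv2.imwrite('pics/s3c.png',cv2.resize(a,None,fx=4.9,fy=4.9,interpolation=cv2.INTER_CUBIC))
E
```

```text
t 9.6 pos [588.8  75.3 173.9] yaw 212.4 z [ 0.041  0.002 -0.999] F [-0.4 -0.2  0.1] M [0.   0.14 0.01] w 51.5 q [ 0.41  0.36 -0.19  0.02 -0.98  0.15]
tool delta mm [-0.7 -0.1 36.9] norm 36.9 roll 1.4
```

View pics/s3c.png

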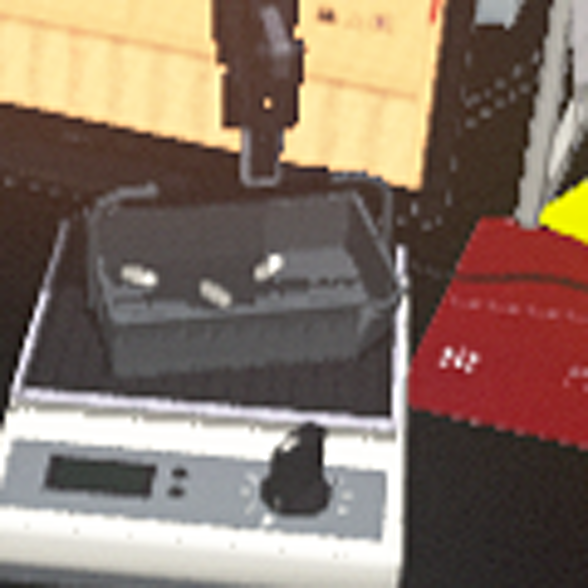

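Emit:
arm_command(
  commands=[0,0,0.012,1,0,0,0.01,0,0,0,0.006,0,0,0,0.003,0,0,0,0,0],
)

```text
clock: 10.2
position: [592.5, 75.8, 144.7]
ee_rot: [0.872, -0.49, 0.021, -0.014]
contact_force: [0.3, -0.0, -0.2]
gripper_width: 51.2
```

```bash
python3 go.py 590 76 137 211
```

```text
t 10.2 pos [592.5  75.8 144.7] yaw 211.4 z [ 0.049  0.004 -0.999] F [ 0.3 -0.  -0.2] M [-0.03  0.09  0.01] w 51.2 q [ 0.41  0.39 -0.23  0.02 -0.91  0.13]
tool delta mm [-1.6  2.4  7.5] norm 8.1 roll 0.4
```

Emit:
arm_command(
  commands=[0,0.002,0.006,0,0,0,0.002,0,0,0,0,0,0,0,0,0,0,0,0,0],
)

```text
clock: 10.7
position: [591.6, 74.9, 136.5]
ee_rot: [0.872, -0.489, 0.021, -0.014]
contact_force: [0.3, -0.2, -0.3]
gripper_width: 50.8
```

Emit:
arm_command(
  commands=[0,0,0,0,0,0,0,0,0,0,0,0,0,0,0,0,0,0,0,0],
  jaw=0,
)

```text
clock: 11.2
position: [591.3, 74.4, 137.9]
ee_rot: [0.872, -0.489, 0.021, -0.013]
contact_force: [0.2, -0.5, 1.3]
gripper_width: 13.1
```

```bash
python3 go.py 590 76 137 211
```

```text
t 11.2 pos [591.3  74.4 137.9] yaw 211.4 z [ 0.05   0.002 -0.999] F [ 0.2 -0.5  1.3] M [-0.13  0.39  0.03] w 13.1 q [ 0.41  0.39 -0.24  0.02 -0.89  0.13]
tool delta mm [-2.1  0.3  0.8] norm 2.2 roll 0.4
```

Emit:
arm_command(
  commands=[0,0,-0.006,0,0,0,-0.01,0,0,0,-0.01,0,0,0,-0.01,0,0,0,-0.01,0],
)

```text
clock: 11.7
position: [587.0, 74.2, 183.6]
ee_rot: [0.872, -0.49, 0.019, -0.012]
contact_force: [-0.7, 0.5, -2.7]
gripper_width: 12.8
```

Emit:
arm_command(
  commands=[0,0,-0.01,0,0,0,-0.01,0,0,0,-0.01,0,0,0,-0.01,0,0,0,-0.006,0],
)

```text
clock: 12.2
position: [585.2, 74.2, 235.5]
ee_rot: [0.871, -0.49, 0.02, -0.013]
contact_force: [-0.4, 0.3, -3.4]
gripper_width: 13.0
```

```bash
python3 go.py 590 76 137 211
python3 - <<'E'
from h import *
for c in ("scene","top"):
    a=snap(c,c+"4")
a=cv2.imread('pics/scene4.png')[100:250,230:350]; cv2.imwrite('pics/s4c.png',cv2.resize(a,None,fx=4,fy=4,interpolation=cv2.INTER_CUBIC))
E
```

```text
t 12.2 pos [585.2  74.2 235.5] yaw 211.3 z [ 0.047  0.004 -0.999] F [-0.4  0.3 -3.4] M [0.   0.1  0.06] w 13.0 q [ 0.41  0.3  -0.12  0.02 -1.11  0.13]
tool delta mm [-1.1 -0.8 98.7] norm 98.7 roll 0.3
```

View pics/s4c.png

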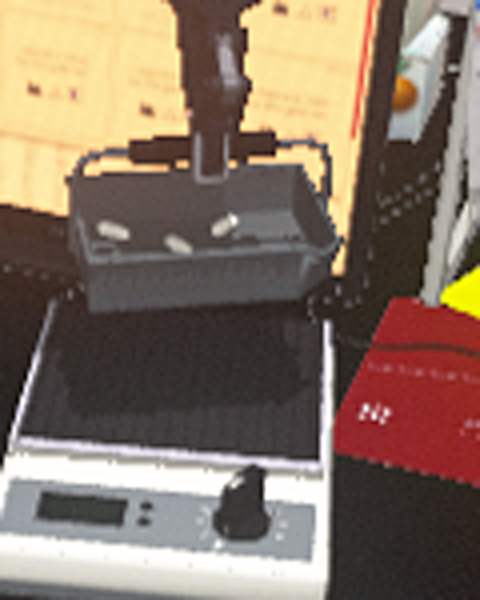

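Emit:
arm_command(
  commands=[0,0,-0.01,5,0,0,-0.015,7,0,0,-0.015,7,0,0,-0.015,7,0,0,-0.015,7],
)

```text
clock: 12.8
position: [579.0, 73.5, 301.2]
ee_rot: [-0.688, 0.725, -0.011, 0.013]
contact_force: [-0.0, 0.3, -2.8]
gripper_width: 12.8
```

Emit:
arm_command(
  commands=[0,0,-0.015,7,0,0,-0.015,7,0,0,-0.015,7,0,0,-0.015,7,0,0,-0.015,5],
)

```text
clock: 13.3
position: [574.8, 73.4, 374.7]
ee_rot: [-0.442, 0.897, -0.006, 0.011]
contact_force: [0.1, -0.3, -2.7]
gripper_width: 13.0
```

```bash
python3 go.py 590 76 137 145
```

```text
t 13.3 pos [574.8  73.4 374.7] yaw 142.5 z [ 0.025 -0.    -1.   ] F [ 0.1 -0.3 -2.7] M [0.   0.06 0.01] w 13.0 q [ 0.41  0.23  0.14  0.01 -1.45 -1.07]
tool delta mm [ -7.8  -5.7 238. ] norm 238.2 roll -2.5
```

Emit:
arm_command(
  commands=[0,0,-0.02,0,0,0,-0.025,0,0,0,-0.025,0,0,0,-0.025,0,0,0,-0.025,0],
)

```text
clock: 13.8
position: [570.5, 73.7, 492.9]
ee_rot: [-0.442, 0.897, -0.004, 0.005]
contact_force: [-0.9, -1.1, -3.3]
gripper_width: 13.0
```

```bash
python3 go.py;python3 - <<'E'
from h import *
snap("scene","scene5")
E
```

```text
t 13.8 pos [570.5  73.7 492.9] yaw 142.4 z [ 0.012 -0.003 -1.   ] F [-0.9 -1.1 -3.3] M [-0.04 -0.01  0.01] w 13.0 q [ 0.41  0.24  0.43  0.01 -1.75 -1.07]
```

View pics/scene5.png

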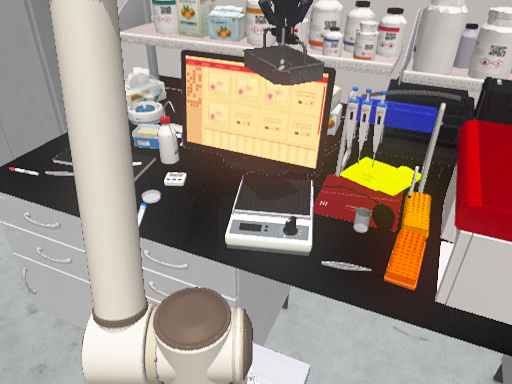

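Emit:
arm_command(
  commands=[0,0,-0.025,0,0,0,-0.025,0,0,0,-0.025,0,0,0,-0.025,0,0,0,-0.025,0],
)

```text
clock: 14.35
position: [569.1, 74.5, 618.8]
ee_rot: [-0.442, 0.897, -0.003, 0.002]
contact_force: [0.5, -0.6, -1.2]
gripper_width: 13.0
```

```bash
python3 go.py
```

```text
t 14.35 pos [569.1  74.5 618.8] yaw 142.5 z [ 0.007 -0.004 -1.   ] F [ 0.5 -0.6 -1.2] M [ 0.04 -0.11 -0.01] w 13.0 q [ 0.42  0.35  0.91  0.01 -2.13 -1.07]
```

Emit:
arm_command(
  commands=[0,0,-0.015,0,0,0,-0.015,0,0,0,-0.01,0,0,0,-0.01,0,0,0,-0.01,0],
)

```text
clock: 14.85
position: [569.5, 75.2, 678.4]
ee_rot: [-0.442, 0.897, -0.003, 0.002]
contact_force: [-8.8, 16.9, 17.6]
gripper_width: 12.8
```

```bash
python3 go.py
```

```text
t 14.85 pos [569.5  75.2 678.4] yaw 142.5 z [ 0.006 -0.004 -1.   ] F [-8.8 16.9 17.6] M [3.78 0.98 0.18] w 12.8 q [ 0.42  0.53  1.41  0.01 -2.45 -1.06]
```

```bash
python3 -c "
from h import *
arm.get_image('top')
s=arm.read_state();print(s['joints'],s['joint_vel'],s['contact_force'],s['wrist_torque'],s['clock'],s['position'])
snap('top','top6');snap('scene','scene6')"
```

```text
[ 0.41647026  0.52936766  1.4028142   0.01038658 -2.45324218 -1.06429794] [ 0.00338546  0.01099563 -0.09628587 -0.08364583  0.16104889 -0.00129191] [ 2.77340516  0.10208707 -5.19458479] [-0.10901457 -0.20149057 -0.01017463] 14.9 [570.42002037  75.4483348  674.89412001]
```

View pics/top6.png

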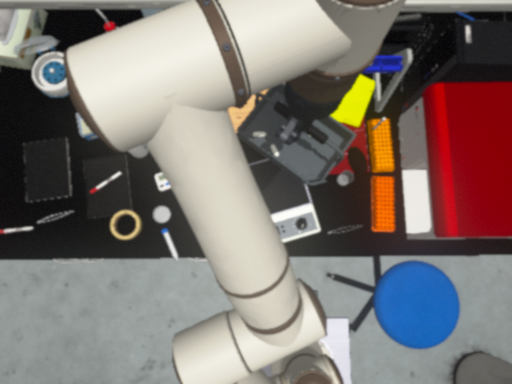

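View pics/scene6.png

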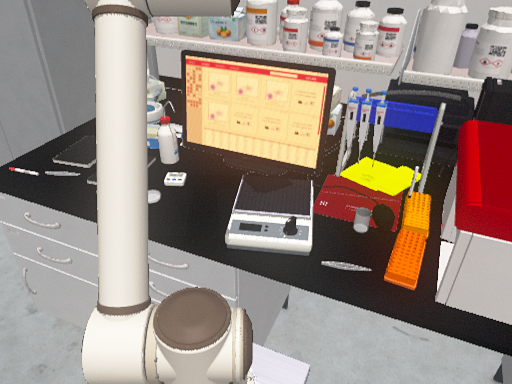

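Emit:
arm_command(
  commands=[0,0,-0.006,0,0,0,-0.006,0,0,0,-0.01,0,0,0,-0.01,0,0,0,-0.01,0],
)

```text
clock: 15.5
position: [551.6, 73.6, 695.3]
ee_rot: [-0.442, 0.897, -0.006, 0.012]
contact_force: [-0.6, 0.6, -2.9]
gripper_width: 13.1
```

```bash
python3 go.py
```

```text
t 15.5 pos [551.6  73.6 695.3] yaw 142.5 z [ 0.028 -0.001 -1.   ] F [-0.6  0.6 -2.9] M [-0.    0.06 -0.06] w 13.1 q [ 0.43  0.5   1.41  0.02 -2.46 -1.07]
```

Emit:
arm_command(
  commands=[-0.02,-0.01,-0.02,0,-0.03,-0.016,-0.033,0,-0.03,-0.016,-0.033,0,-0.03,-0.016,-0.033,0,-0.03,-0.016,-0.033,0],
)

```text
clock: 16.0
position: [579.9, 122.8, 696.5]
ee_rot: [-0.441, 0.895, -0.028, 0.063]
contact_force: [-1.1, 0.0, -2.9]
gripper_width: 13.1
```

```bash
python3 go.py
```

```text
t 16.0 pos [579.9 122.8 696.5] yaw 142.2 z [ 0.138  0.007 -0.99 ] F [-1.1  0.  -2.9] M [-0.04  0.44 -0.  ] w 13.1 q [ 0.51  0.51  1.41  0.09 -2.34 -1.1 ]
```

Emit:
arm_command(
  commands=[-0.018,-0.03,-0.033,0,-0.018,-0.03,-0.033,0,-0.018,-0.03,-0.033,0,-0.018,-0.03,-0.033,0,-0.018,-0.03,-0.033,0],
)

```text
clock: 16.5
position: [611.1, 83.4, 713.2]
ee_rot: [-0.44, 0.888, -0.053, 0.12]
contact_force: [0.2, -0.2, -3.3]
gripper_width: 12.9
```

```bash
python3 go.py;python3 -c "
from h import *
snap('top','top7')"
```

```text
t 16.5 pos [611.1  83.4 713.2] yaw 141.7 z [ 0.261  0.011 -0.965] F [ 0.2 -0.2 -3.3] M [-0.05  0.72  0.03] w 12.9 q [ 0.45  0.5   1.41  0.13 -2.23 -1.01]
```

View pics/top7.png

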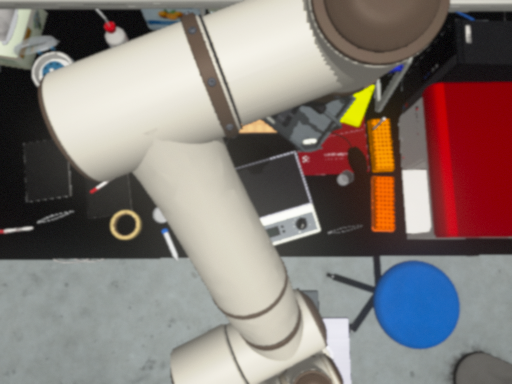

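Emit:
arm_command(
  commands=[-0.022,-0.034,-0.028,0,-0.022,-0.034,-0.028,0,-0.022,-0.034,-0.028,0,-0.022,-0.034,-0.028,0,-0.022,-0.034,-0.028,0],
)

```text
clock: 17.05
position: [647.4, 50.2, 734.0]
ee_rot: [-0.433, 0.878, -0.086, 0.185]
contact_force: [0.3, -0.0, -3.3]
gripper_width: 13.4
```

```bash
python3 go.py
```

```text
t 17.05 pos [647.4  50.2 734. ] yaw 140.0 z [ 0.4    0.01  -0.917] F [ 0.3 -0.  -3.3] M [-0.03  1.17  0.01] w 13.4 q [ 0.39  0.5   1.41  0.16 -2.09 -0.93]
```

Emit:
arm_command(
  commands=[-0.026,-0.03,-0.028,0,-0.026,-0.03,-0.028,0,-0.026,-0.03,-0.028,0,-0.02,-0.02,-0.02,0,0,0,0,0],
)

```text
clock: 17.55
position: [654.7, 53.7, 764.3]
ee_rot: [-0.427, 0.866, -0.111, 0.236]
contact_force: [1.0, 0.5, -2.6]
gripper_width: 13.4
```

```bash
python3 go.py 570 90 450 140
```

```text
t 17.55 pos [654.7  53.7 764.3] yaw 138.3 z [ 0.503  0.009 -0.864] F [ 1.   0.5 -2.6] M [-0.11  1.5  -0.06] w 13.4 q [ 0.41  0.48  1.41  0.22 -2.   -0.93]
tool delta mm [114.3 204.  229.4] norm 327.6 roll -1.7
```

Emit:
arm_command(
  commands=[0.003,0.006,0.007,0,0.005,0.009,0.01,0,0.007,0.012,0.014,0,0.007,0.012,0.014,0,0.007,0.012,0.014,0],
)

```text
clock: 18.05
position: [636.1, 66.0, 680.6]
ee_rot: [-0.427, 0.865, -0.11, 0.239]
contact_force: [0.8, -0.0, -1.8]
gripper_width: 12.8
```

Emit:
arm_command(
  commands=[0.007,0.012,0.014,0,0.007,0.012,0.014,0,0.007,0.012,0.014,0,0.007,0.012,0.014,0,0.007,0.012,0.014,0],
)

```text
clock: 18.55
position: [607.7, 77.4, 578.8]
ee_rot: [-0.429, 0.865, -0.108, 0.237]
contact_force: [0.2, -0.2, -2.8]
gripper_width: 13.0
```

```bash
python3 go.py 570 90 450 140;python3 -c "
from h import *
snap('top','top8');snap('scene','scene8')"
```

```text
t 18.55 pos [607.7  77.4 578.8] yaw 138.6 z [ 0.503  0.017 -0.864] F [ 0.2 -0.2 -2.8] M [-0.07  1.38  0.03] w 13.0 q [ 0.5   0.05  0.23  0.24 -1.28 -1.16]
tool delta mm [50.5 83.9 92.5] norm 134.7 roll -1.4
```

View pics/top8.png

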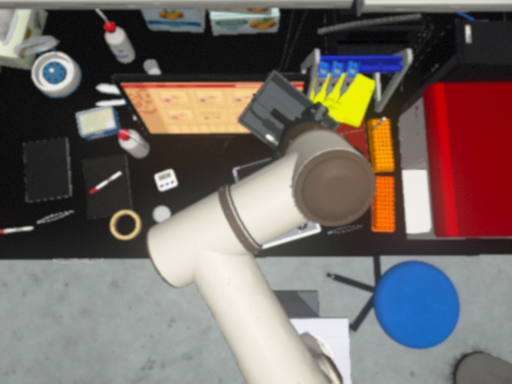

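View pics/scene8.png

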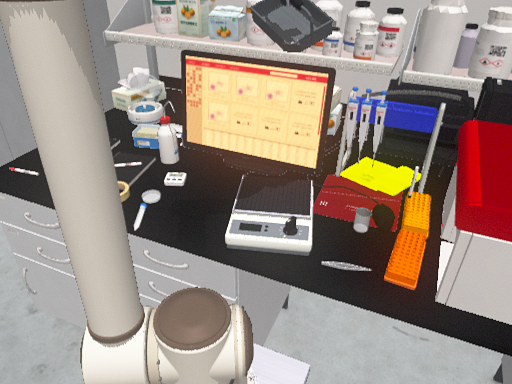

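Emit:
arm_command(
  commands=[0.007,0.012,0.013,0,0.007,0.012,0.013,0,0.007,0.012,0.013,0,0.007,0.012,0.013,0,0.007,0.012,0.013,0],
)

```text
clock: 19.15
position: [582.0, 88.6, 491.5]
ee_rot: [-0.429, 0.864, -0.108, 0.241]
contact_force: [-0.0, -0.9, -2.0]
gripper_width: 13.1
```

Emit:
arm_command(
  commands=[0.006,0.01,0.011,0,0.004,0.007,0.007,0,0.002,0.003,0.003,0,0,0,0,0,0,0,0,0],
)

```text
clock: 19.65
position: [573.6, 92.8, 463.5]
ee_rot: [-0.429, 0.863, -0.108, 0.242]
contact_force: [-0.0, 0.4, -3.2]
gripper_width: 12.8
```

```bash
python3 go.py 570 90 450 140;python3 - <<'E'
from h import *
from scipy.spatial.transform import Rotation as R
snap('top','top9');snap('scene','scene9')
s=arm.read_state(); r=R.from_quat(s["ee_rot"]).as_matrix()
# tray axes: x=-tool y (at grasp yaw 211 vs tray 31), z=-tool z
ex,ez=-r[:,1],-r[:,2]; ey=np.cross(ez,ex)
g=s["position"]-19*r[:,2]; o=g-85*ez
pc=o-42*ex-67*ey+7*ez; print("corner",pc, [proj(c,pc) for c in("scene","top")])
for t in range(5):
  for c in("scene","top"):
    L=arm.place_of(c,f"bar_{t}") if t==0 else []
    for d in L: p=w(c,d["centre"]); print(c,p.round(0),round(d["confidence"],2),"dist",np.linalg.norm(p-pc).round(0), "uv",proj(c,p).round(0))
c=proj("scene",pc).astype(int)
a=cv2.imread('pics/scene9.png')[max(0,c[1]-75):c[1]+50,c[0]-70:c[0]+60]; cv2.imwrite('pics/s9c.png',cv2.resize(a,None,fx=4.7,fy=4.7,interpolation=cv2.INTER_CUBIC))
E
```

```text
t 19.65 pos [573.6  92.8 463.5] yaw 138.5 z [ 0.511  0.021 -0.859] F [-0.   0.4 -3.2] M [-0.09  1.42  0.02] w 12.8 q [ 0.56 -0.04 -0.17  0.31 -0.99 -1.32]
tool delta mm [8.5 6.  9.7] norm 14.2 roll -1.5
corner [540.36735417  66.45800682 374.32292731] [array([280.51403024,  98.1346433 ]), array([287.78185417, 180.25374377])]
top [568. 125. 391.] 0.54 dist 67.0 uv [264. 168.]
top [563.  93. 481.] 0.43 dist 112.0 uv [280. 160.]
```

View pics/s9c.png

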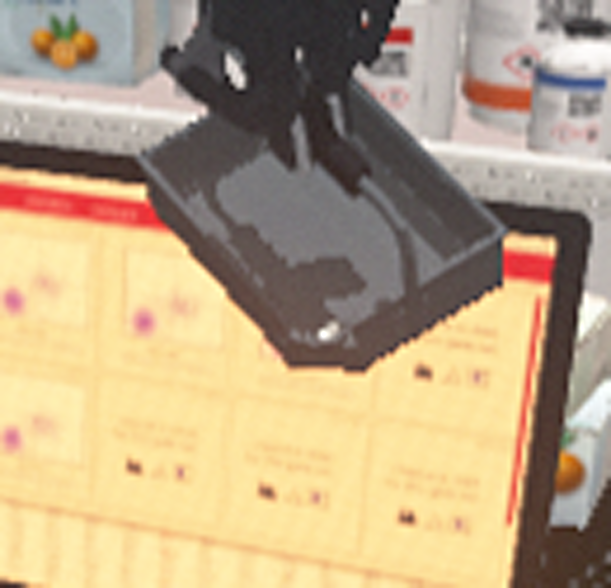

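View pics/top9.png

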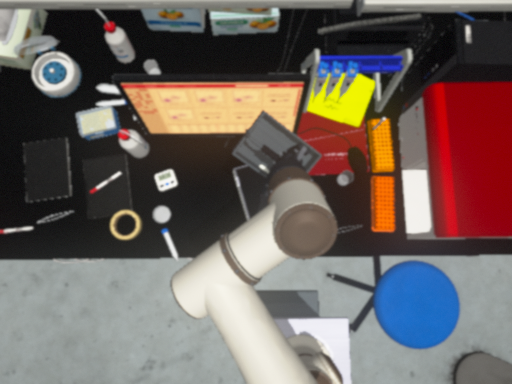

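```bash
python3 - <<'E'
import cv2
a=cv2.imread('pics/top9.png')[100:215,215:345]; cv2.imwrite('pics/t9c.png',cv2.resize(a,None,fx=5,fy=5,interpolation=cv2.INTER_CUBIC))
E
```

```text
(no output)
```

View pics/t9c.png

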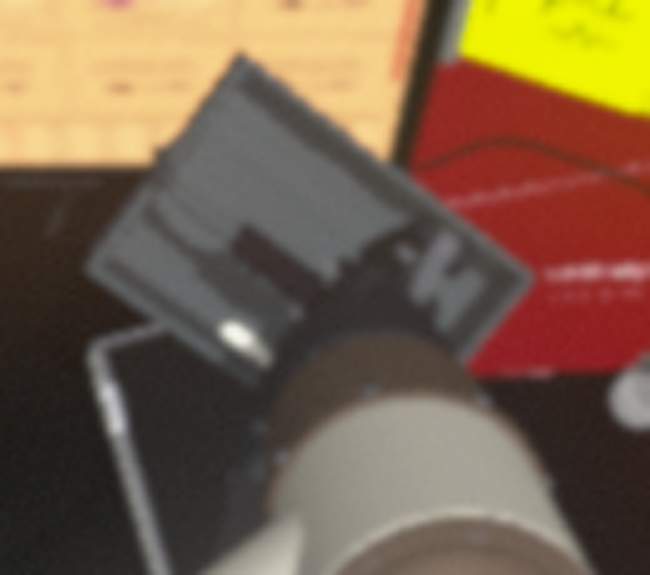

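```bash
cat > tr.py <<'E'
from h import *
from scipy.spatial.transform import Rotation as R
def tray():
    s=arm.read_state(); r=R.from_quat(s["ee_rot"]).as_matrix()
    ex,ez=-r[:,1],-r[:,2]; ey=np.cross(ez,ex)
    o=s["position"]-19*r[:,2]-85*ez
    return o,np.c_[ex,ey,ez]
def px2tray(c,u,v,h=8):
    o,M=tray(); i=arm.camera_info(c);K=np.array(i["camera_matrix"]);T=np.array(i["world_from_camera"])
    d=T[:3,:3]@np.linalg.inv(K)@[u,v,1]; p=T[:3,3]
    P=p+d*((o+h*M[:,2]-p)@M[:,2])/(d@M[:,2]); return M.T@(P-o)
def tp(c,q):
    o,M=tray(); return proj(c,o+M@np.array(q,float))
if __name__=="__main__":
    o,M=tray(); g=-M[2]; print("downhill in tray",g.round(3),"angle",np.degrees(np.arctan2(g[1],g[0]))%360)
E
python3 tr.py; python3 - <<'E'
from tr import *
f=lambda x,y:px2tray("top",215+x/5,100+y/5,9).round(1)
print("bar ends",f(220,325),f(268,360))
for q in ([-58,83,38],[58,83,38],[58,-83,38],[-58,40,38]): print(q,(tp("top",q)-[215,100])*5,(tp("scene",q)))
E
```

```text
downhill in tray [-0.394 -0.325 -0.86 ] angle 219.52928407106302
bar ends [-52.5  14.    9. ] [-52.7 -15.3   9. ]
[-58, 83, 38] [ 95.4400281  266.27534134] [240.51877539  57.49883266]
[58, 83, 38] [251.72875316  60.00227945] [279.17508232  34.32115278]
[58, -83, 38] [535.7875858  279.85878736] [318.38334759  71.63527942]
[-58, 40, 38] [170.90993341 320.44671064] [249.37452232  67.18649433]
```

Emit:
arm_command(
  commands=[0,0,0,7,0,0,0,8,0,0,0,8,0,0,0,8,0,0,0,8],
)

```text
clock: 20.35
position: [574.2, 92.6, 464.6]
ee_rot: [-0.103, 0.958, -0.017, 0.265]
contact_force: [-0.4, -0.6, -2.0]
gripper_width: 12.8
```

Emit:
arm_command(
  commands=[0,0,0,8,0,0,0,0,0,0,0,0,0,0,0,0,0,0,0,0],
)

```text
clock: 20.85
position: [574.6, 92.5, 465.6]
ee_rot: [-0.036, 0.963, 0.001, 0.267]
contact_force: [0.7, 0.3, -3.1]
gripper_width: 12.8
```

```bash
python3 go.py; python3 tr.py; python3 - <<'E'
from tr import *
snap("top","top10");snap("scene","scene10")
a=cv2.imread('pics/top10.png')[100:215,215:345]; cv2.imwrite('pics/t10c.png',cv2.resize(a,None,fx=5,fy=5,interpolation=cv2.INTER_CUBIC))
a=cv2.imread('pics/scene10.png')[20:140,210:350]; cv2.imwrite('pics/s10c.png',cv2.resize(a,None,fx=4.7,fy=4.7,interpolation=cv2.INTER_CUBIC))
print((tp("top",[-42,-67,7])-[215,100])*5,(tp("scene",[-42,-67,7])-[210,20])*4.7)
E
```

```text
t 20.85 pos [574.6  92.5 465.6] yaw 94.0 z [ 0.513  0.022 -0.858] F [ 0.7  0.3 -3.1] M [-0.1   1.46  0.  ] w 12.8 q [ 0.56 -0.04 -0.16  0.31 -0.99 -2.17]
downhill in tray [-0.017 -0.514 -0.858] angle 268.1431731765903
[231.96454122 391.28514871] [217.69570123 335.8503487 ]
```

View pics/t10c.png

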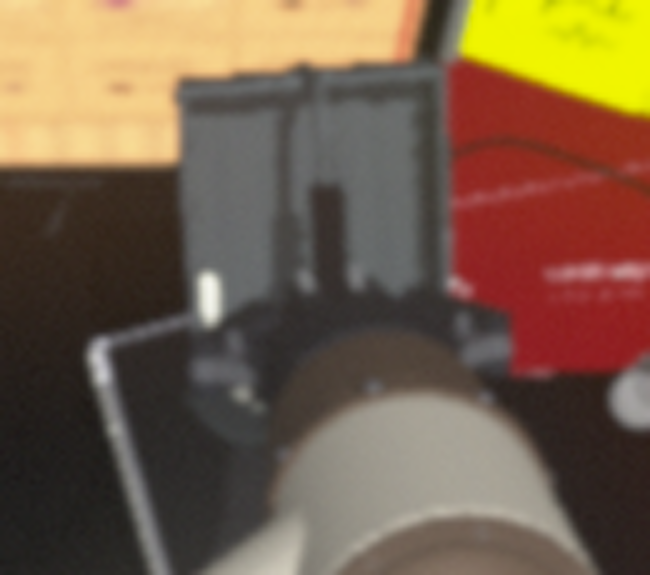

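View pics/s10c.png

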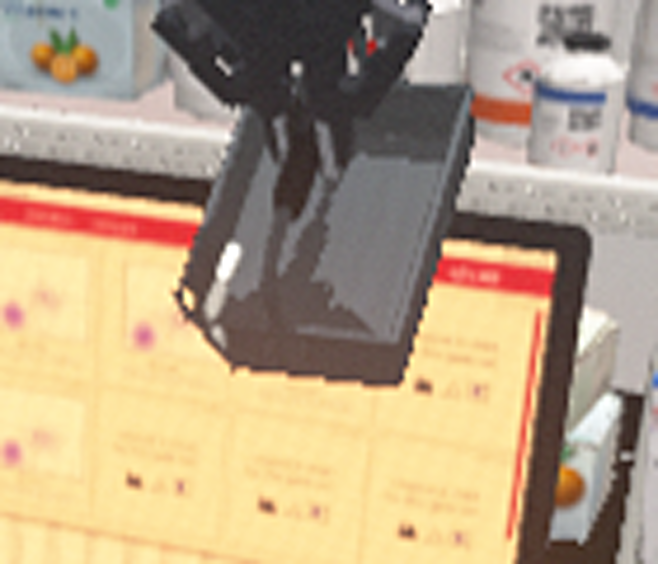

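```bash
python3 - <<'E'
from tr import *
f=lambda x,y:px2tray("top",215+x/5,100+y/5,9).round(1)
print("bar ends",f(208,272),f(208,326))
f=lambda x,y:px2tray("scene",210+x/4.7,20+y/4.7,9).round(1)
print("scene",f(236,245),f(220,285),f(208,320),f(218,337),f(185,297),f(218,330))
for q in ([-58,-55,38],[-35,-83,38],[-58,-55,34],[-58,-45,38],[-58,50,38],[58,-83,38]): print(q,(tp("scene",q)-[210,20])*4.7)
a=cv2.imread('pics/scene10.png')[70:100,235:300]; cv2.imwrite('pics/s10d.png',cv2.resize(a,None,fx=12,fy=12,interpolation=cv2.INTER_CUBIC))
E
```

```text
bar ends [-49.5  -5.7   9. ] [-51.3 -32.3   9. ]
scene [-49.1  -7.5   9. ] [-49.8 -35.4   9. ] [-49.3 -59.1   9. ] [-40.8 -69.3   9. ] [-66.2 -45.7   9. ] [-42.1 -64.8   9. ]
[-58, -55, 38] [184.07130923 273.68322192]
[-35, -83, 38] [211.07226327 320.79925585]
[-58, -55, 34] [185.55612117 279.12388658]
[-58, -45, 38] [189.71691534 258.75229807]
[-58, 50, 38] [241.16082399 122.69868954]
[58, -83, 38] [391.59246205 340.32991212]
```

View pics/s10d.png

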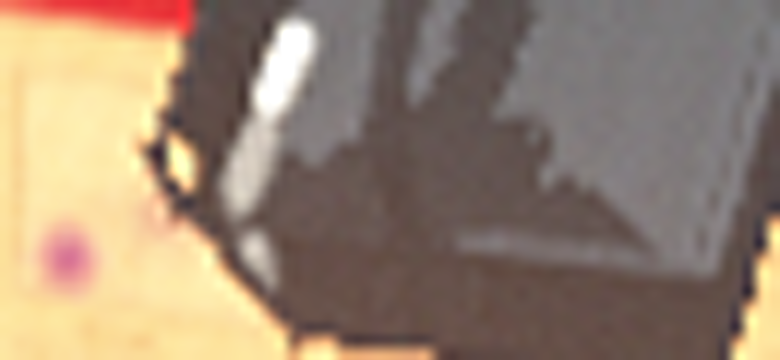

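Emit:
arm_command(
  commands=[0,0,0,-6,0,0,0,-7,0,0,0,-7,0,0,0,-7,0,0,0,0],
)

```text
clock: 21.45
position: [574.6, 92.5, 465.5]
ee_rot: [-0.269, 0.925, -0.064, 0.259]
contact_force: [-0.4, -0.3, -2.8]
gripper_width: 12.8
```

```bash
python3 go.py 560 60 270 120; python3 tr.py
```

```text
t 21.45 pos [574.6  92.5 465.5] yaw 118.8 z [ 0.513  0.022 -0.858] F [-0.4 -0.3 -2.8] M [-0.04  1.42  0.01] w 12.8 q [ 0.56 -0.04 -0.16  0.31 -0.99 -1.68]
tool delta mm [114.8  29.5 159.5] norm 198.7 roll -1.2
downhill in tray [-0.257 -0.445 -0.858] angle 239.98859617039233
```

Emit:
arm_command(
  commands=[0.006,0.001,0.008,0,0.01,0.002,0.013,0,0.01,0.003,0.014,0,0.01,0.003,0.014,0,0.01,0.003,0.014,0],
)

```text
clock: 21.95
position: [568.3, 79.7, 385.7]
ee_rot: [-0.264, 0.926, -0.061, 0.261]
contact_force: [0.2, -0.5, -3.1]
gripper_width: 13.4
```

Emit:
arm_command(
  commands=[0.01,0.003,0.014,0,0.01,0.003,0.014,0,0.006,0.002,0.008,0,0.003,0,0.004,0,0,0,0,0],
)

```text
clock: 22.45
position: [560.4, 69.7, 326.8]
ee_rot: [-0.26, 0.929, -0.061, 0.257]
contact_force: [-0.4, 0.5, -2.4]
gripper_width: 13.3
```

```bash
python3 go.py 560 60 270 120; python3 tr.py; python3 - <<'E'
from tr import *
snap("top","top11");snap("scene","scene11")
p=tp("scene",[-42,-67,7]);c=p.astype(int);print(p, tp("top",[-42,-67,7]))
x0,y0=c[0]-60,max(0,c[1]-75)
a=cv2.imread('pics/scene11.png')[y0:c[1]+40,x0:c[0]+60]; cv2.imwrite('pics/s11c.png',cv2.resize(a,None,fx=5,fy=5,interpolation=cv2.INTER_CUBIC)); print(x0,y0)
a=cv2.imread('pics/top11.png')[100:215,215:345]; cv2.imwrite('pics/t11c.png',cv2.resize(a,None,fx=5,fy=5,interpolation=cv2.INTER_CUBIC))
for cam in("scene","top"):
    for d in arm.place_of(cam,"bar_0"):
        o,M=tray(); q=M.T@(w(cam,d["centre"])-o); print(cam,q.round(0),round(d["confidence"],2),np.linalg.norm(q-[-42,-67,7]).round())
E
```

```text
t 22.45 pos [560.4  69.7 326.8] yaw 117.8 z [ 0.508  0.021 -0.861] F [-0.4  0.5 -2.4] M [-0.01  1.38  0.07] w 13.3 q [ 0.52 -0.03 -0.51  0.4  -0.64 -1.81]
tool delta mm [30.6  5.8 48.5] norm 57.6 roll -2.2
downhill in tray [-0.246 -0.445 -0.861] angle 241.0970453179649
[273.38264913 151.77913596] [280.7770454  195.63728241]
213 76
scene [-52. -45.   3.] 0.53 24.0
scene [-52. -20.   4.] 0.44 48.0
```

View pics/s11c.png

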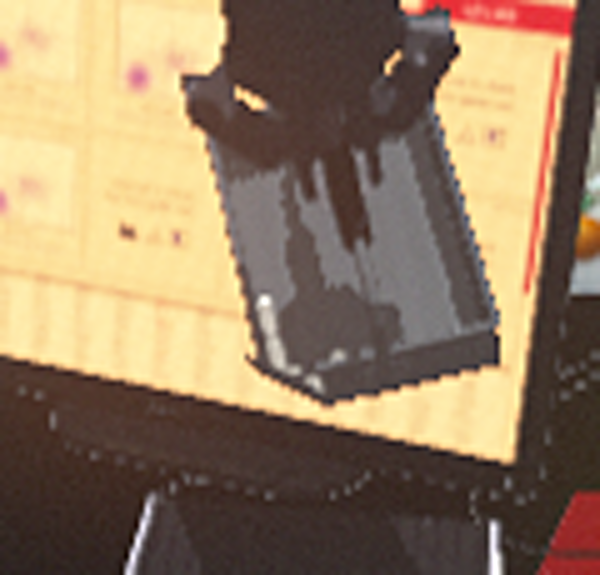

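View pics/t11c.png

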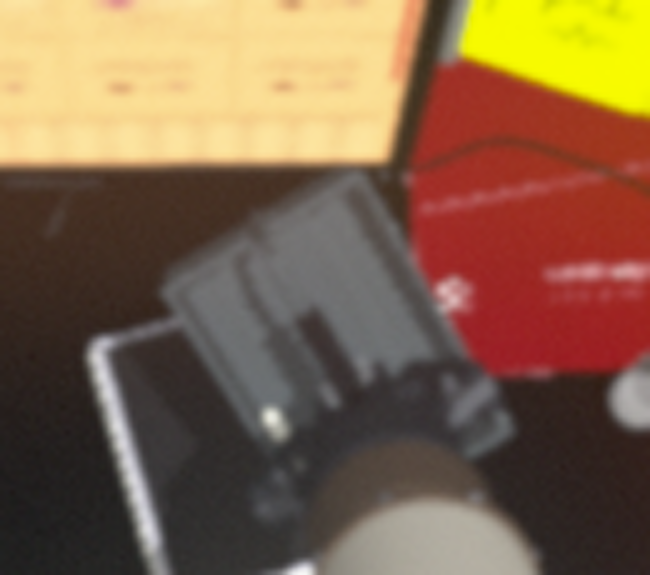

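```bash
python3 - <<'E'
from tr import *
a=cv2.imread('pics/scene11.png')[130:162,255:320]; b=cv2.resize(a,None,fx=12,fy=12,interpolation=cv2.INTER_CUBIC); b=cv2.convertScaleAbs(b,alpha=1.6); cv2.imwrite('pics/s11d.png',b)
for q in ([-42,-67,7],[22,-75,7],[0,-75,7],[-50,0,7]): print(q,(tp("scene",q)-[255,130])*12)
E
```

```text
[-42, -67, 7] [220.01505824 256.68963193]
[22, -75, 7] [524.26105736 212.26010809]
[0, -75, 7] [421.9212927  238.18080945]
[-50, 0, 7] [123.56871942  17.39337891]
```

View pics/s11d.png

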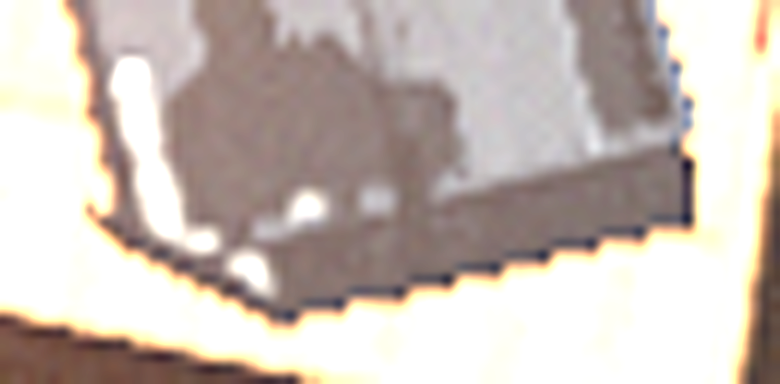

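```bash
python3 - <<'E'
from tr import *
for u,v in ((130,90),(160,195),(205,240),(250,268),(270,228),(305,205),(378,200)):
    q=px2tray("scene",255+u/12,130+v/12,8); print((u,v),q.round(0),np.linalg.norm(q-[-42,-67,7]).round())
E
```

```text
(130, 90) [-52. -20.   8.] 48.0
(160, 195) [-51. -49.   8.] 21.0
(205, 240) [-44. -63.   8.] 5.0
(250, 268) [-36. -72.   8.] 8.0
(270, 228) [-30. -64.   8.] 12.0
(305, 205) [-22. -60.   8.] 21.0
(378, 200) [ -7. -64.   8.] 35.0
```

Emit:
arm_command(
  commands=[0,0,0,-5,0,0,0,-5,0,0,0,-4,0,0,0,0,0,0,0,0],
)

```text
clock: 23.15
position: [563.4, 72.0, 333.6]
ee_rot: [-0.374, 0.888, -0.092, 0.253]
contact_force: [0.2, -0.3, -3.1]
gripper_width: 13.0
```

```bash
python3 go.py; python3 tr.py; python3 - <<'E'
from tr import *
snap("scene","scene12")
p=tp("scene",[-42,-67,7]);c=p.astype(int);x0,y0=c[0]-30,c[1]-25;print(x0,y0)
a=cv2.imread('pics/scene12.png')[y0:y0+42,x0:x0+65]; b=cv2.resize(a,None,fx=12,fy=12,interpolation=cv2.INTER_CUBIC); b=cv2.convertScaleAbs(b,alpha=1.6); cv2.imwrite('pics/s12d.png',b)
for q in ([-42,-67,7],[22,-75,7],[0,-75,7],[-50,0,7]): print(q,(tp("scene",q)-[x0,y0])*12)
E
```

```text
t 23.15 pos [563.4  72.  333.6] yaw 131.3 z [ 0.518  0.026 -0.855] F [ 0.2 -0.3 -3.1] M [-0.03  1.46 -0.03] w 13.0 q [ 0.52 -0.03 -0.5   0.4  -0.64 -1.56]
downhill in tray [-0.352 -0.38  -0.855] angle 227.21316619509648
250 125
[-42, -67, 7] [368.1494106  303.17595469]
[22, -75, 7] [656.45367291 196.56177728]
[0, -75, 7] [563.30453103 242.6570815 ]
[-50, 0, 7] [198.64241172  95.37502869]
```

View pics/s12d.png

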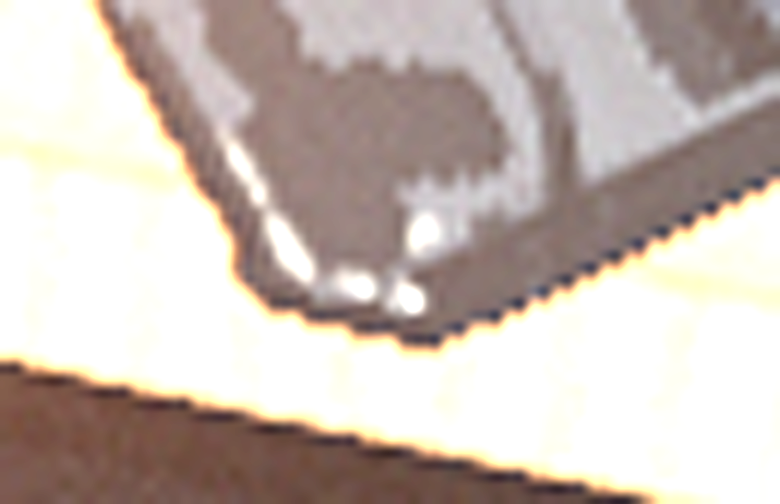

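```bash
python3 - <<'E'
from tr import *
for x in (-30,-10,10,30,50):
    u=tp("scene",[x,-81,38]); print(x,px2tray("scene",*u,3).round(0),px2tray("scene",*u,12).round(0))
for u,v in((240,165),(290,245),(350,285),(405,295),(425,230)): print(px2tray("scene",250+u/12,125+v/12,8).round(0))
for d in arm.regions_of("scene","bar_0"):
    ys,xs=np.nonzero(d["mask"]); print(round(d["confidence"],2),len(xs),((xs.mean()-250)*12).round(),((ys.mean()-125)*12).round())
E
```

```text
-30 [-23. -59.   3.] [-25. -64.  12.]
-10 [ -2. -59.   3.] [ -4. -64.  12.]
10 [ 19. -59.   3.] [ 16. -64.  12.]
30 [ 39. -59.   3.] [ 37. -64.  12.]
50 [ 60. -59.   3.] [ 58. -64.  12.]
[-50. -22.   8.]
[-50. -46.   8.]
[-43. -62.   8.]
[-35. -70.   8.]
[-24. -58.   8.]
```

Emit:
arm_command(
  commands=[0,0,0,0,0,0,0,0,0,0,0,0,0,0,0,0,0,0,0,0],
)

```text
clock: 23.75
position: [563.3, 72.0, 333.5]
ee_rot: [-0.373, 0.888, -0.092, 0.253]
contact_force: [-0.1, 0.8, -3.4]
gripper_width: 13.5
```

```bash
python3 go.py; python3 - <<'E'
from tr import *
a=snap("scene","scene13");snap("top","top13")
a=cv2.imread('pics/scene13.png')[90:260,225:365]; cv2.imwrite('pics/s13c.png',cv2.resize(a,None,fx=3.5,fy=3.5,interpolation=cv2.INTER_CUBIC))
o,M=tray();print("corner",(o+M@[-42,-67,7]).round())
print(np.abs(arm.read_state()["joint_vel"]).max())
E
python3 go.py
```

```text
t 23.75 pos [563.3  72.  333.5] yaw 131.2 z [ 0.517  0.026 -0.855] F [-0.1  0.8 -3.4] M [-0.09  1.55  0.  ] w 13.5 q [ 0.52 -0.03 -0.5   0.4  -0.64 -1.56]
corner [528.  56. 243.]
0.004039214743842112
t 23.85 pos [563.3  71.9 333.5] yaw 131.2 z [ 0.517  0.026 -0.855] F [ 0.1  0.2 -2.5] M [-0.06  1.49  0.01] w 13.1 q [ 0.52 -0.03 -0.5   0.4  -0.64 -1.56]
```

View pics/s13c.png

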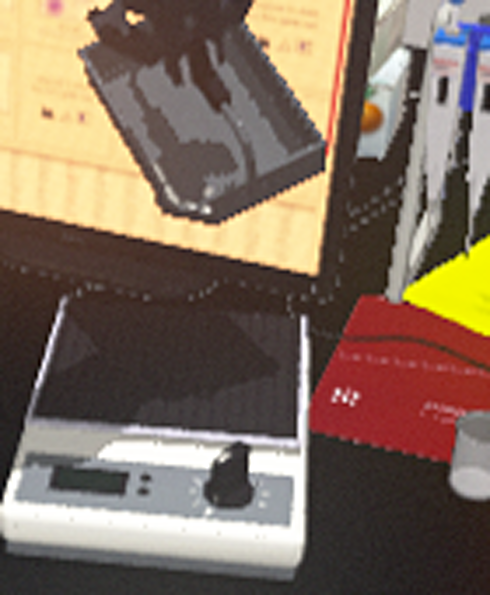

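View pics/top13.png

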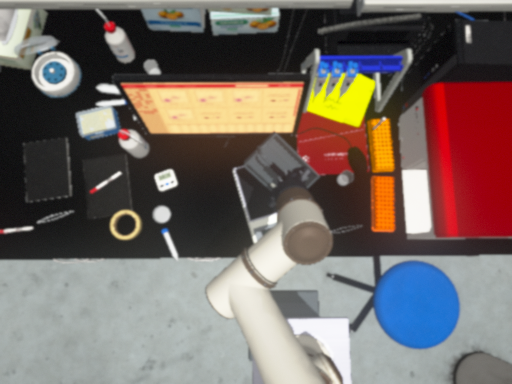

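Nothing on the bench has moved, the arm is still, and the tray is held about 31° with the corner at 243 mm. The rest of the tray's visible floor is empty. I'm handing in.

```bash
python3 -c "
from bench import arm
print(arm.job_done())"
```

```text
the job is handed in; nothing more can be done
None
```

I turned the knob anticlockwise until it hit its stop, lifted the tray by its handle, tipped it about 31° toward the pouring corner, and handed the job in still holding it there. That was at about 24 s of the 59 s allowed; no verdict was reported.

- **Knob:** the wrist torque rose to about 3.5 N m at the stop, and afterwards the pointer sat at the off mark in the pictures. I could not read the joint value itself.
- **Tilting:** the moves only shift the tool and turn it about its own axis. I tipped the tray by pushing up and outward at the elbow joint's limit, then rolled it to aim the corner downhill. Reaching that limit gave a short force spike of about 26 N.
- **Final pose:** the arm was at rest with the grip closed on the handle. By calculation the pouring corner was about 243 mm above the bench, well clear of the shaker.
- **Stir bars:** every bar I could see was within about 50 mm of the corner point, against the 65 mm limit. The rest of the visible tray floor was empty.
- **Not confirmed:** I never had a clear view of all five bars. The side wall hides a strip beside the corner, and the fifth bar is only a faint patch about 35 mm away in one picture. The bar detector found only two bars in its last useful picture and none in the final one.
- **Bench:** I saw no spilled bars and nothing moved on the bench in the last pictures.

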